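# Change the surgery suction over to pump two and lock the handle

## Robot

A 6-joint arm with a two-finger parallel gripper is mounted at the origin on the work surface. World frame = base frame: x ahead of the robot, y to its left, z up, the work surface at z = 0. Lengths are in m, angles in rad, forces in N, time in s.
With the tool pointing down it reaches from about 0.325 to 0.9 m from the base axis. Payload 3.5 kg.
Tool frame: the origin (TCP) lies midway between the tips of the shut fingers; the grasp point (between the pads) lies arm.pinch_z behind it (arm.pinch_z is the distance from the TCP to the grasp point, in m); x points along the fingers, z is the direction in which the jaws open and shut, and the axes are right-handed (so a half turn about x gives the same grasp; the last joint's range is limited). The gripper opens to 85 mm and grips with 20 to 120 N. Pads are 22 mm wide; open, the fingers measure 114 mm over their backs; the gripper's body (76 mm by 85 mm) begins 54 mm behind the grasp point. The pads swing forward as they close: fully open they stand 13 mm farther back than shut.
Start: joints at [1.111, 0.276, -0.026, 1.268, 0, 1.467], TCP at [0.218, 0.586, 0.231] pointing down, gripper open.
Joint ranges: [-3.12, 3.12], [-0.85, 1.88], [-1.08, 1.24], [-1.95, 2.15], [-1.57, 1.53], [-3.14, 3.14]. Speed limits (rad/s): [2.57, 2.57, 3.14, 3.14, 3.14, 3.14].

## Interface

Orientations are given as a unit quaternion [x, y, z, w].
In Python, from cell import status, vision, arm gives the robot as it stands.
- The arm moves only by the tool step_arm, never from a script. Its arguments are lists of equal length, an entry for each row: "linear": the shift along the tool's x, y, z in m, a list of three; "twist": the turn, a rotation vector about the tool's x, y, z in rad, a list of three; "jaw": the opening, from -1 (shut) to 1 (fully open). A call has 1 to 8 rows; each row is the pose to reach, as a shift and turn from the pose measured when the call began, along the tool's axes at that moment; what a row does not reach only later rows make up. A row lasts 1/12 s, in which the tool goes at most 41.7 mm and 7.16 degrees, less where a joint would pass 70% of its speed; a pose out of reach is approached as far as the arm can. A call with a gripper value outside its range is refused whole. The fingers move at their own pace and stop on an object; the grip force is fixed at half the most. Time passes only in rows, so rows that repeat a pose let the fingers close. It gives the time, the measured TCP pose, the force and the opening at its end, in the units of the state.
- status.state(): the state, without advancing time (a new reading comes with each control period).
- vision.capture(name): name is "scene" or "top" or "wrist"; returns a dict with "pixels" (420x560x3 uint8, red, green, blue), "depth" (420x560 float32, m along the optical axis (not along the pixel's ray), 0 where there is no reading), "mtx" (3x3 intrinsics, pixels), "origin" and "attitude" of the camera in the world. Camera axes: x right, y down, z forward; pixel columns grow to the right and rows downward; lengths in m; the calibration is good to about 2 mm. A picture is of the moment at which its call begins.
- arm.sign_off(): hands the job in, once; it reports no verdict.
The state is a dict: "time": time; "qpos": joint angles; "joint_velocities": joint speeds; "tau": joint torques, N m; "eef_pos": TCP position; "orientation": TCP orientation; "force": force on the tool from outside, world axes, zero at the start; "ft_torque": the same for the moment, N m; "opening": finger opening in m.
Only numpy, scipy, OpenCV 4.12 (cv2) and the standard library are available. Lean on these libraries where they do the work, as an engineer would, in place of code of your own. Each camera call takes 0.05 s, during which the arm holds its last target. There are 200 camera calls.

## Task

Change the suction over from pump one to pump two: turn the red handle from the blue dot to the white dot, let it rest there for at least one second so that pump one stops, and then turn it on to the green dot until it clicks fully home. Then lock it there: lift the slotted steel strap by its orange tab, swing it round its bolt and lower it until its slot drops over the pin on the handle's nose and the strap lies flat. Let go, and leave the other things on the box and the worktop where they are.

Things in the scene. Friction and masses are not known exactly. Their poses are not given: they have to be found in the camera images.
- panel: white box, fixed, 330 wide, 70 tall (x -120 to 150 of its origin, on the worktop). Its x points away from the robot (up to 17 deg askew), y left. On top: red handle (upright axis at x 0, y -90); left, an aluminium lock plate, top 82 above worktop (x -115 to 40, y 10 to 155), bolt at x 0, y 90. Dots mark the nose's places: blue to -y, white to -x, green to +y. Bystanders at its back.
- changeover (a joint): angle (rad) of the red rotary handle about its upright axis, clockwise from above positive: 0 nose at blue (pump one, the start), 1.571 at white (off), 3.142 at green (pump two). Detents pull it into the nearest of these three; the humps between lie half-way, at 0.785 and 2.356. Turning takes up to about 0.3 N m. Stops at -0.15 and 3.29.
- handle_grip (a point): on the handle's axis, half-way up its red grip bar, 104 above the worktop. The bar is 56 long, 14 thick, from 82 to 116 above the worktop; it lies along the point's x axis, and the nose points along the point's -x.
- pin (a point): foot of the upright steel lock pin on the handle's nose: on the pin's axis at the nose's top face, 82 above the worktop, 60 from the handle's axis. The pin is 8 in diameter, rises 13 above the nose and has a round tip.
- bolt (a point): foot of the upright bolt that carries the loose strap, at the lock plate's top. Shank 8 in diameter; its head (22 across, 7 thick) has its underside 28 above the plate, so the 5 thick strap can be lifted 23 at most. It stands 180 from the handle's axis: with the nose at green the pin is 120 from it.
- strap_tab (a point): middle of the orange tab upright on the slotted strap: 44 long along the strap, 9 thick across it, from 5 to 41 above the strap's underside; this point is at 26, 60 from the strap's hole. x axis: along the strap from hole to slot; z up. At the start the strap lies flat on the lock plate, pointing towards the robot; it must swing anticlockwise from above, 1.0 to 1.4 rad, to the pin.
- slot (a point): centre, at the underside, of the slot in the strap: 25 long along the strap, 13 wide, right through, 120 from the strap's hole (14 in diameter, loose on the bolt). Strap: flat steel, 5 thick, 34 wide, 158 long, about 0.2 kg, ending 20 beyond this point. When locked it lies flat on lock plate and nose, underside 82 above the worktop.
- cast_a: bystander: plaster dental arch on the back of the box, about 60 x 60 x 26; origin at the centre of its underside.
- bur_jar: bystander: small amber jar with a steel lid, 32 across, 45 tall, on the back of the box; origin at the centre of its underside.
- cast_b: bystander: plaster dental arch on the worktop, about 60 x 60 x 26; origin at the centre of its underside.
- mouthwash: bystander: blue bottle, 64 across, 190 tall; origin at the centre of its underside.
- mix_bowl: bystander: green mixing bowl, 100 across, 55 tall; origin at the centre of its underside.
- rinse_cup: bystander: white rinsing cup, 66 across, 75 tall; origin at the centre of its underside.

How it is judged:
On the way, in this order (a step that is already met when the one before it is completed fails the run):
1. the handle rests at the white dot (within 0.2 rad) for one second (value of joint changeover between 1.37 and 1.77 rad), for 1 s.
2. the handle is at the green dot (within 0.15 rad) (value of joint changeover above 2.99 rad), for 0.2 s.
At the end, for the whole second after the job is handed in: handle at the green dot (within 0.15 rad), the strap's slot over the pin (slot centre within 12 mm of the pin's axis), the strap flat (tilt under 0.06 rad) with its underside at the slot within 4 mm of the nose's top face, still on its bolt, nothing held (value of joint changeover above 2.99 rad and horizontal distance between slot and pin below 0.012 m and z of slot in the frame of panel between 0.078 and 0.086 m and angle between slot's own z axis and vertical below 0.06 rad and horizontal distance between strap_tab and bolt below 0.068 m); the robot touches nothing.
It fails at once if a bystander is shifted by more than 30 mm or knocked over (distance of any of cast_a, bur_jar, cast_b, mouthwash, mix_bowl, rinse_cup from where it was at the start of the episode above 0.03 m or angle between any of cast_a, bur_jar, cast_b, mouthwash, mix_bowl, rinse_cup's own z axis and vertical above 0.5 rad).
It also fails if it takes over 64 s, if anything falls off the work surface, if the arm or the gripper's body presses on something with over 40 N, if the wrist force passes 120 N, or if a joint passes its speed limit or range.

## Working session

There is one attempt and no reset: what is moved stays moved. The work goes in short steps, Python scripts to look and compute and a tool call to move; the robot and the scene stay as the last step left them, time stands still between calls to the robot, and variables do not carry over. Pictures are saved under pics/ and viewed, about 8 in all and at most 12, crops included, and the job is handed in when it is done.

Besides the shell and the picture viewer there is one more tool, called after ">>>" in YAML: its name, and indented under it one key for each argument. step_arm: Moves the arm, as the interface text tells. Its arguments: {"type":"object","properties":{"linear":{"type":"array"},"twist":{"type":"array"},"jaw":{"type":"array"}},"required":["linear","twist","jaw"]}

```bash
ls; mkdir -p pics
python3 - <<'E'
from cell import status,vision,arm
import cv2,numpy as np
s=status.state(); print({k:np.round(v,4).tolist() for k,v in s.items()}); print(arm.pinch_z)
a=[vision.capture(n) for n in("top","scene")]
np.savez('c0.npz',**{n+k:v for n,c in zip(("top","scene"),a) for k,v in c.items()})
for n,c in zip(("top","scene"),a):
    cv2.imwrite(f'pics/{n}0.png',c["pixels"][:,:,::-1]); print(n,c["mtx"].tolist(),np.round(c["origin"],3),np.round(c["attitude"],4))
E
```

```text
pics
{'time': 0.0, 'qpos': [1.1106, 0.2771, -0.0279, 1.268, -0.0, 1.4674], 'joint_velocities': [-0.0013, -0.0008, -0.001, 0.0009, -0.0003, -0.0017], 'tau': [-0.0009, -44.5509, 29.5201, 0.0165, -0.0002, -0.0], 'eef_pos': [0.218, 0.5849, 0.2301], 'orientation': [-0.4037, 0.5815, 0.4029, 0.5801], 'force': [0.0066, 0.3611, -0.4424], 'ft_torque': [-0.0432, 0.0488, 0.0307], 'opening': 0.0855}
0.0187
top [[493.3643835514426, 0.0, 274.29306715790744], [0.0, 493.3643835514426, 209.1225710269528], [0.0, 0.0, 1.0]] [0.359 0.02  1.331] [-0.6956  0.7137 -0.0624  0.0535]
scene [[408.2809647456721, 0.0, 278.53652588365577], [0.0, 408.2809647456721, 212.41187683635437], [0.0, 0.0, 1.0]] [1.135 0.555 0.72 ] [ 0.3648  0.8185 -0.4071 -0.1769]
```

View pics/top0.png

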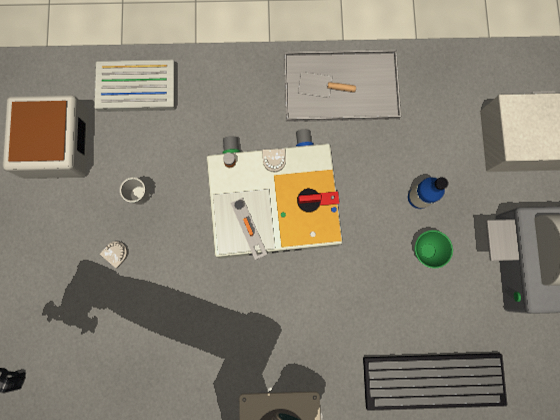

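View pics/scene0.png

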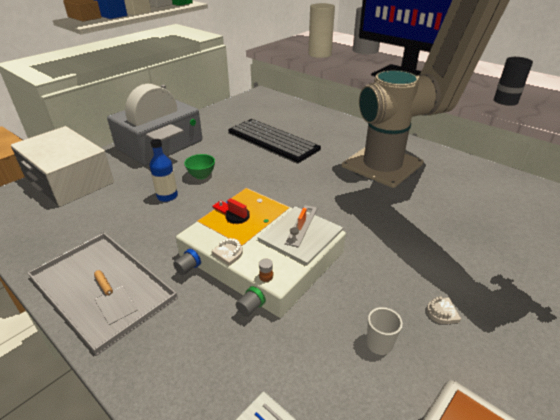

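```bash
cat > h.py <<'E'
import numpy as np,cv2
from scipy.spatial.transform import Rotation as R
def ray(c,u,v,z):
    d=R.from_quat(c["attitude"]).apply(np.stack([(np.asarray(u)-c["mtx"][0,2])/c["mtx"][0,0],(np.asarray(v)-c["mtx"][1,2])/c["mtx"][1,1],np.ones(np.shape(u))],-1))
    o=np.asarray(c["origin"]); return o+d*((z-o[2])/d[...,2])[...,None]
def pts(c,m=None):
    v,u=np.nonzero(m if m is not None else c["depth"]>0); d=c["depth"][v,u]
    p=np.stack([(u-c["mtx"][0,2])/c["mtx"][0,0]*d,(v-c["mtx"][1,2])/c["mtx"][1,1]*d,d],-1)
    return R.from_quat(c["attitude"]).apply(p)+c["origin"]
def hsv(c,h0,h1,s=120,v=60,v1=255):
    return cv2.inRange(cv2.cvtColor(np.ascontiguousarray(c["pixels"]),cv2.COLOR_RGB2HSV),(h0,s,v),(h1,255,v1))
def blobs(m,n=4,amin=4):
    k,l,st,ce=cv2.connectedComponentsWithStats(m)
    return [(i,st[i,4],ce[i],l==i) for i in sorted(range(1,k),key=lambda i:-st[i,4])[:n] if st[i,4]>=amin]
E
python3 - <<'E'
from h import *
f=np.load('c0.npz')
c={k:f["top"+k] for k in("pixels","depth","mtx","origin","attitude")}
roi=np.zeros((420,560),np.uint8); roi[130:270,200:350]=255
for n,a,z in(("red",(0,4,180,100),.116),("red2",(174,180,180,100),.116),("orange",(5,14,170,120),.123),("yellow",(15,28,150,120),.07),("green",(40,85,100,50),.07),("blue",(100,125,100,40),.07),("black",(0,180,0,0,50),.07)):
    for i,A,ce,m in blobs(hsv(c,*a)&roi,3):
        p=pts(c,m); print(n,A,ce.round(1),"plane",ray(c,ce[0],ce[1],z).round(4),"z",np.percentile(p[:,2],[5,50,95]).round(3),cv2.minAreaRect(ray(c,*np.nonzero(m)[::-1],z)[:,:2].astype(np.float32)*1000))
# panel box: points with height 60-130
g=(c["depth"]>0)&(roi>0); p=pts(c,g); q=p[(p[:,2]>.055)&(p[:,2]<.095)][:,:2].astype(np.float32)
print("panel",cv2.minAreaRect(q*1000))
im=cv2.resize(c["pixels"][140:265,200:350,::-1],None,fx=4.6,fy=4.6,interpolation=cv2.INTER_CUBIC); cv2.imwrite('pics/crop1.png',im)
E
```

```text
red 337 [320.6 197.8] plane [ 0.586  -0.1144  0.116 ] z [0.079 0.085 0.12 ] ((583.093017578125, -108.62994384765625), (29.872413635253906, 98.22384643554688), 4.604559421539307)
orange 56 [247.8 226.4] plane [0.5173 0.069  0.123 ] z [0.12  0.124 0.129] ((517.5814208984375, 69.2376708984375), (43.47757339477539, 7.7645087242126465), 21.976482391357422)
orange 4 [329.5 204. ] plane [ 0.5684 -0.1352  0.123 ] z [0.082 0.084 0.085] ((568.447998046875, -135.1878204345703), (7.477106094360352, 3.182515865773894e-05), 88.58900451660156)
yellow 3535 [305.3 209.2] plane [ 0.5655 -0.0787  0.07  ] z [0.068 0.072 0.076] ((570.3673706054688, -82.82462310791016), (187.8310546875, 155.24534606933594), 4.469723224639893)
green 45 [231.3 150.4] plane [0.7276 0.111  0.07  ] z [0.045 0.057 0.063] ((727.3759765625, 111.88717651367188), (42.20473098754883, 8.191261291503906), 88.65825653076172)
green 20 [282.8 214.2] plane [ 0.5537 -0.0198  0.07  ] z [0.07  0.074 0.14 ] ((554.3428955078125, -20.41686248779297), (10.351353645324707, 10.492687225341797), 88.35722351074219)
blue 49 [304.4 143.5] plane [ 0.742  -0.0826  0.07  ] z [0.05  0.057 0.063] ((742.0322265625, -81.62733459472656), (42.51215744018555, 8.243562698364258), 88.66787719726562)
blue 16 [333.4 209.1] plane [ 0.5639 -0.1515  0.07  ] z [0.069 0.073 0.077] ((564.203369140625, -151.8246307373047), (9.164175033569336, 9.342264175415039), 42.62887954711914)
black 141 [308.8 206.2] plane [ 0.5731 -0.0879  0.07  ] z [0.079 0.083 0.088] ((571.7743530273438, -87.84296417236328), (22.762876510620117, 54.88568878173828), 1.8166007995605469)
black 76 [307.9 191.8] plane [ 0.6114 -0.087   0.07  ] z [0.078 0.083 0.088] ((612.1016235351562, -87.2998046875), (46.98963928222656, 13.298213958740234), 88.60772705078125)
panel ((610.9930419921875, 3.456634521484375), (335.99249267578125, 332.36578369140625), 4.4385552406311035)
```

View pics/crop1.png

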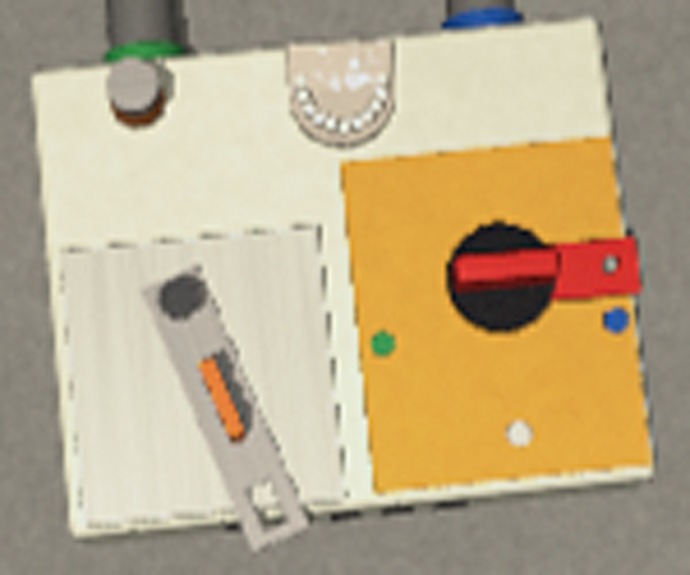

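Run:
```python
from h import *
f=np.load('c0.npz')
c={k:f["top"+k] for k in("pixels","depth","mtx","origin","attitude")}
P=lambda x,y,z:ray(c,200+(x+.5)/4.6-.5,140+(y+.5)/4.6-.5,z)[:2].round(4)
print("bolt",P(183,297,.117),"disc",P(502,277,.083),"bar",P(506,266,.116),"pin",P(611,265,.095),"white",P(519,433,.07),"green",P(383,343,.07),"blue",P(616,320,.07),"slot",P(266,498,.087),"strap end mid",P(283,532,.087))
for co in((37,73),(597,20),(650,478),(76,535)):print(P(*co,.07))
q=R.from_quat([-0.4037,0.5815,0.4029,0.5801]).as_matrix();print(q.round(3),np.arctan2(q[1,2],q[0,2]))
```

```text
bolt [0.5746 0.0892] disc [ 0.5876 -0.0873] bar [ 0.5876 -0.0869] pin [ 0.5907 -0.1471] white [ 0.5011 -0.0946] green [ 0.5539 -0.0201] blue [ 0.5638 -0.1518] slot [0.4669 0.0471] strap end mid [0.4481 0.0382]
[0.7153 0.1735]
[ 0.7392 -0.149 ]
[ 0.4741 -0.1667]
[0.4506 0.1531]
[[-0.001 -0.937  0.349]
 [-0.002  0.349  0.937]
 [-1.     0.    -0.002]] 1.2138981141300063
```

```bash
cat >> h.py <<'E'
def goal(p,yaw,s=None):
    "shift and twist in tool axes to TCP p, tool down, jaw z axis at yaw deg"
    if s is None:
        from cell import status; s=status.state()
    r=R.from_quat(s["orientation"]); a=np.radians(yaw)
    z=np.array([np.cos(a),np.sin(a),0]); x=np.array([0,0,-1.]); G=R.from_matrix(np.stack([x,np.cross(z,x),z],1))
    print("lin",r.inv().apply(np.array(p)-s["eef_pos"]).round(4).tolist(),"twist",(r.inv()*G).as_rotvec().round(4).tolist())
E
python3 -c "
from h import *
goal([.588,-.0885,.2],184.35)"
```

```text
lin [0.0311, -0.5819, -0.5018] twist [-2.0035, -0.0011, -0.0021]
```

>>> step_arm:
  linear:
    - [0.03, -0.58, -0.5]
    - [0.03, -0.58, -0.5]
    - [0.03, -0.58, -0.5]
    - [0.03, -0.58, -0.5]
    - [0.03, -0.58, -0.5]
    - [0.03, -0.58, -0.5]
    - [0.03, -0.58, -0.5]
    - [0.03, -0.58, -0.5]
  twist:
    - [-2, 0, 0]
    - [-2, 0, 0]
    - [-2, 0, 0]
    - [-2, 0, 0]
    - [-2, 0, 0]
    - [-2, 0, 0]
    - [-2, 0, 0]
    - [-2, 0, 0]
  jaw: [1, 1, 1, 1, 1, 1, 1, 1]

```text
time: 0.77
eef_pos: [0.368, 0.3127, 0.2188]
orientation: [-0.621, 0.338, 0.622, 0.336]
force: [0.8, -0.2, -0.1]
opening: 0.0854
```

```bash
python3 -c "
from h import *
goal([.588,-.0885,.2],184.35)"
```

```text
lin [0.0189, 0.0345, -0.4563] twist [-1.0695, 0.0009, -0.0016]
```

>>> step_arm:
  linear:
    - [0.019, 0.034, -0.456]
    - [0.019, 0.034, -0.456]
    - [0.019, 0.034, -0.456]
    - [0.019, 0.034, -0.456]
    - [0.019, 0.034, -0.456]
    - [0.019, 0.034, -0.456]
    - [0.019, 0.034, -0.456]
    - [0.019, 0.034, -0.456]
  twist:
    - [-1.07, 0, 0]
    - [-1.07, 0, 0]
    - [-1.07, 0, 0]
    - [-1.07, 0, 0]
    - [-1.07, 0, 0]
    - [-1.07, 0, 0]
    - [-1.07, 0, 0]
    - [-1.07, 0, 0]
  jaw: [1, 1, 1, 1, 1, 1, 1, 1]

```text
time: 1.43
eef_pos: [0.5095, 0.0563, 0.2065]
orientation: [-0.705, 0.04, 0.707, 0.04]
force: [1.0, 0.3, 0.8]
opening: 0.0853
```

```bash
python3 -c "
from h import *
goal([.588,-.0885,.2],184.35)"
```

```text
lin [0.0064, 0.135, -0.0944] twist [-0.1895, 0.002, -0.0007]
```

>>> step_arm:
  linear:
    - [0.006, 0.135, -0.094]
    - [0.006, 0.135, -0.094]
    - [0.006, 0.135, -0.094]
    - [0.006, 0.135, -0.094]
    - [0.006, 0.135, -0.094]
    - [0.006, 0.135, -0.094]
    - [0.006, 0.135, -0.094]
  twist:
    - [-0.19, 0, 0]
    - [-0.19, 0, 0]
    - [-0.19, 0, 0]
    - [-0.19, 0, 0]
    - [-0.19, 0, 0]
    - [-0.19, 0, 0]
    - [-0.19, 0, 0]
  jaw: [1, 1, 1, 1, 1, 1, 1]

```text
time: 2.02
eef_pos: [0.5868, -0.0883, 0.1997]
orientation: [-0.705, -0.027, 0.708, -0.027]
force: [0.1, 1.2, -0.1]
opening: 0.0854
```

Run:
```python
from h import *
from cell import vision,status
c=vision.capture("wrist"); cv2.imwrite('pics/w1.png',c["pixels"][:,:,::-1]); np.savez('w1.npz',**c)
for i,A,ce,m in blobs(hsv(c,0,6,170,60)|hsv(c,174,180,170,60),2,100):
    p=pts(c,m); b=p[(p[:,2]>.108)&(p[:,2]<.122)]; n=p[(p[:,2]>.077)&(p[:,2]<.087)]
    for q in(b,n):
        if len(q)>20: print(len(q),cv2.minAreaRect(q[:,:2].astype(np.float32)*1000),np.median(q[:,2]))
s=status.state();print(s["eef_pos"],s["qpos"])
```

```text
2444 ((593.0359497070312, -141.80694580078125), (32.33061981201172, 50.51848602294922), 4.606197834014893) 0.08202850281885574
1389 ((589.0725708007812, -91.60780334472656), (13.639013290405273, 54.276580810546875), 3.7381932735443115) 0.11605818366588858
62 ((589.3359985351562, -92.37501525878906), (16.802474975585938, 52.599369049072266), 3.4204649925231934) 0.08232682311375411
[ 0.586627   -0.08762264  0.19987351] [-2.56839084e-01  2.40838385e-01 -1.40062317e-01  1.19350969e+00
 -7.92344923e-04 -1.90448049e+00]
```

View pics/w1.png

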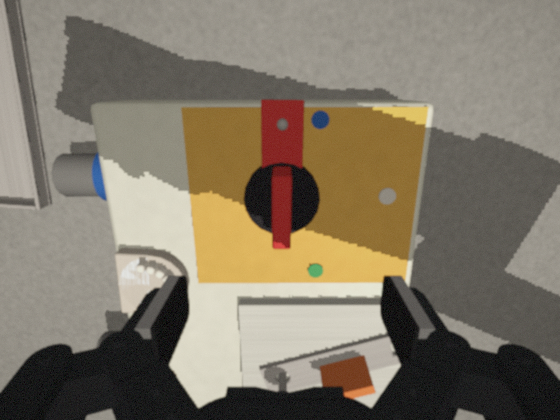

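```bash
python3 -c "
from h import *
goal([.5885,-.090,.087],184.35)"
```

```text
lin [0.1129, 0.0026, -0.0021] twist [0.0009, 0.0037, 0.0004]
```

>>> step_arm:
  linear:
    - [0.038, 0.0026, -0.002]
    - [0.075, 0.0026, -0.002]
    - [0.1, 0.0026, -0.002]
    - [0.113, 0.0026, -0.002]
    - [0.113, 0.0026, -0.002]
    - [0.113, 0.0026, -0.002]
  twist:
    - [0, 0, 0]
    - [0, 0, 0]
    - [0, 0, 0]
    - [0, 0, 0]
    - [0, 0, 0]
    - [0, 0, 0]
  jaw: [1, 1, 1, 1, 1, 1]

```text
time: 2.57
eef_pos: [0.5871, -0.0884, 0.0864]
orientation: [-0.704, -0.028, 0.709, -0.027]
force: [-0.1, -0.7, 0.7]
opening: 0.0855
```

>>> step_arm:
  linear:
    - [0, 0, 0]
    - [0, 0, 0]
    - [0, 0, 0]
    - [0, 0, 0]
    - [0, 0, 0]
    - [0, 0, 0]
    - [0, 0, 0]
    - [0, 0, 0]
  twist:
    - [0, 0, 0]
    - [0, 0, 0]
    - [0, 0, 0]
    - [0, 0, 0]
    - [0, 0, 0]
    - [0, 0, 0]
    - [0, 0, 0]
    - [0, 0, 0]
  jaw: [-1, -1, -1, -1, -1, -1, -1, -1]

```text
time: 3.23
eef_pos: [0.5887, -0.0884, 0.0873]
orientation: [-0.706, -0.028, 0.707, -0.027]
force: [3.3, 0.8, 1.9]
opening: 0.0132
```

>>> step_arm:
  linear:
    - [0, 0, 0]
    - [0, 0, 0]
    - [0, 0, 0]
    - [0, 0, 0]
    - [0, 0, 0]
    - [0, 0, 0]
    - [0, 0, 0]
    - [0, 0, 0]
  twist:
    - [0.1, 0, 0]
    - [0.2, 0, 0]
    - [0.3, 0, 0]
    - [0.4, 0, 0]
    - [0.5, 0, 0]
    - [0.6, 0, 0]
    - [0.7, 0, 0]
    - [0.8, 0, 0]
  jaw: [-1, -1, -1, -1, -1, -1, -1, -1]

```text
time: 3.9
eef_pos: [0.5893, -0.0885, 0.0873]
orientation: [-0.66, 0.251, 0.662, 0.251]
force: [3.2, -0.0, -1.5]
opening: 0.0132
```

```bash
python3 -c "
from h import *
from cell import status
goal([.5885,-.0895,.087],94.35); s=status.state(); print(s['force'],s['ft_torque'],s['qpos'])"
```

```text
lin [0.0003, 0.0012, -0.0] twist [0.7692, 0.0017, -0.0009]
[ 3.19595935 -0.04287401 -1.50156864] [ 0.13510617 -0.47571073  0.06466795] [-2.57885457e-01  3.37213345e-01 -2.66351935e-01  9.68986941e-01
  6.11134852e-04 -1.10298672e+00]
```

>>> step_arm:
  linear:
    - [0, 0, 0]
    - [0, 0, 0]
    - [0, 0, 0]
    - [0, 0, 0]
    - [0, 0, 0]
    - [0, 0, 0]
    - [0, 0, 0]
    - [0, 0, 0]
  twist:
    - [0.1, 0, 0]
    - [0.2, 0, 0]
    - [0.3, 0, 0]
    - [0.4, 0, 0]
    - [0.5, 0, 0]
    - [0.6, 0, 0]
    - [0.7, 0, 0]
    - [0.77, 0, 0]
  jaw: [-1, -1, -1, -1, -1, -1, -1, -1]

```text
time: 4.57
eef_pos: [0.5896, -0.089, 0.0873]
orientation: [-0.517, 0.482, 0.518, 0.482]
force: [1.8, -0.7, -0.3]
opening: 0.013
```

>>> step_arm:
  linear:
    - [0, 0, 0]
    - [0, 0, 0]
    - [0, 0, 0]
    - [0, 0, 0]
    - [0, 0, 0]
    - [0, 0, 0]
    - [0, 0, 0]
    - [0, 0, 0]
  twist:
    - [0, 0, 0]
    - [0, 0, 0]
    - [0, 0, 0]
    - [0, 0, 0]
    - [0, 0, 0]
    - [0, 0, 0]
    - [0, 0, 0]
    - [0, 0, 0]
  jaw: [-1, -1, -1, -1, -1, -1, -1, -1]

```text
time: 5.23
eef_pos: [0.5896, -0.089, 0.0873]
orientation: [-0.517, 0.482, 0.518, 0.482]
force: [1.4, -1.0, 1.0]
opening: 0.0131
```

Run:
```python
from h import *
from cell import vision
goal([.5885,-.0895,.087],94.35)
c=vision.capture("scene"); cv2.imwrite('pics/s2.png',cv2.resize(c["pixels"][150:320,150:370,::-1],None,fx=3,fy=3))
c=vision.capture("wrist"); np.savez('w2.npz',**c)
m=hsv(c,0,6,170,60)|hsv(c,174,180,170,60); p=pts(c,m>0); n=p[(p[:,2]>.077)&(p[:,2]<.087)]
print(len(n),cv2.minAreaRect(n[:,:2].astype(np.float32)*1000))
```

```text
lin [0.0003, 0.0011, -0.0004] twist [-0.0054, 0.0005, -0.001]
7212 ((547.4558715820312, -93.38652801513672), (70.40564727783203, 33.20335388183594), 3.906602382659912)
```

View pics/s2.png

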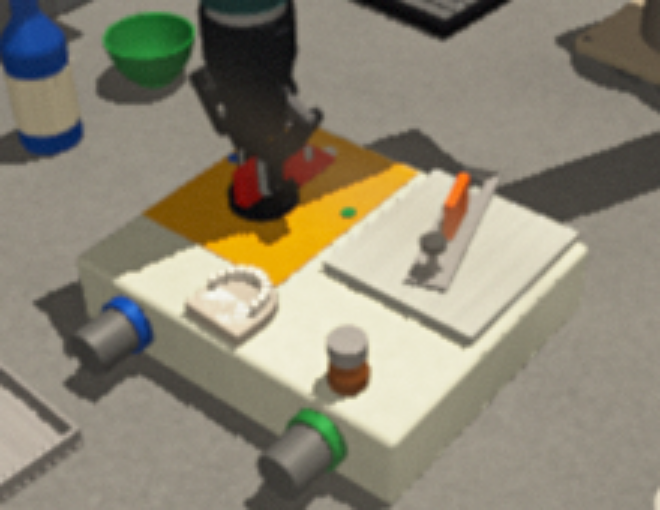

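>>> step_arm:
  linear:
    - [0, 0, 0]
    - [0, 0, 0]
    - [0, 0, 0]
    - [0, 0, 0]
    - [0, 0, 0]
    - [0, 0, 0]
    - [0, 0, 0]
    - [0, 0, 0]
  twist:
    - [0, 0, 0]
    - [0, 0, 0]
    - [0, 0, 0]
    - [0, 0, 0]
    - [0, 0, 0]
    - [0, 0, 0]
    - [0, 0, 0]
    - [0, 0, 0]
  jaw: [-1, -1, -1, -1, -1, -1, -1, -1]

```text
time: 6.0
eef_pos: [0.5896, -0.089, 0.0873]
orientation: [-0.517, 0.482, 0.518, 0.482]
force: [1.1, -0.3, 0.9]
opening: 0.0132
```

>>> step_arm:
  linear:
    - [0, 0, 0]
    - [0, 0, 0]
    - [0, 0, 0]
    - [0, 0, 0]
    - [0, 0, 0]
    - [0, 0, 0]
  twist:
    - [0, 0, 0]
    - [0, 0, 0]
    - [0, 0, 0]
    - [0, 0, 0]
    - [0, 0, 0]
    - [0, 0, 0]
  jaw: [-1, -1, -1, -1, -1, -1]

```text
time: 6.5
eef_pos: [0.5896, -0.089, 0.0873]
orientation: [-0.517, 0.482, 0.518, 0.482]
force: [1.8, 0.7, 1.2]
opening: 0.0129
```

>>> step_arm:
  linear:
    - [0, 0, 0]
    - [0, 0, 0]
    - [0, 0, 0]
    - [0, 0, 0]
    - [0, 0, 0]
    - [0, 0, 0]
    - [0, 0, 0]
    - [0, 0, 0]
  twist:
    - [0.1, 0, 0]
    - [0.2, 0, 0]
    - [0.3, 0, 0]
    - [0.4, 0, 0]
    - [0.5, 0, 0]
    - [0.6, 0, 0]
    - [0.7, 0, 0]
    - [0.8, 0, 0]
  jaw: [-1, -1, -1, -1, -1, -1, -1, -1]

```text
time: 7.17
eef_pos: [0.5894, -0.0895, 0.0873]
orientation: [-0.287, 0.647, 0.287, 0.646]
force: [0.6, -1.5, 1.0]
opening: 0.0129
```

```bash
python3 -c "
from h import *
goal([.5885,-.0895,.087],4.35)"
```

```text
lin [0.0003, 0.0007, -0.0006] twist [0.7604, -0.0017, 0.0001]
```

>>> step_arm:
  linear:
    - [0, 0, 0]
    - [0, 0, 0]
    - [0, 0, 0]
    - [0, 0, 0]
    - [0, 0, 0]
    - [0, 0, 0]
    - [0, 0, 0]
    - [0, 0, 0]
  twist:
    - [0.1, 0, 0]
    - [0.2, 0, 0]
    - [0.3, 0, 0]
    - [0.4, 0, 0]
    - [0.5, 0, 0]
    - [0.6, 0, 0]
    - [0.7, 0, 0]
    - [0.79, 0, 0]
  jaw: [-1, -1, -1, -1, -1, -1, -1, -1]

```text
time: 7.83
eef_pos: [0.589, -0.0898, 0.0873]
orientation: [-0.015, 0.708, 0.014, 0.706]
force: [-0.5, 1.1, 1.5]
opening: 0.0131
```

>>> step_arm:
  linear:
    - [0, 0, 0]
    - [0, 0, 0]
    - [0, 0, 0]
    - [0, 0, 0]
    - [0, 0, 0]
    - [0, 0, 0]
    - [0, 0, 0]
    - [0, 0, 0]
  twist:
    - [0, 0, 0]
    - [0, 0, 0]
    - [0, 0, 0]
    - [0, 0, 0]
    - [0, 0, 0]
    - [0, 0, 0]
    - [0, 0, 0]
    - [0, 0, 0]
  jaw: [-1, -1, -1, 1, 1, 1, 1, 1]

```text
time: 8.5
eef_pos: [0.5887, -0.0898, 0.0871]
orientation: [-0.015, 0.708, 0.014, 0.706]
force: [0.1, -0.4, -1.3]
opening: 0.0728
```

>>> step_arm:
  linear:
    - [0, 0, 0]
    - [0, 0, 0]
    - [-0.04, 0, 0]
    - [-0.08, 0, 0]
    - [-0.11, 0, 0]
    - [-0.11, 0, 0]
    - [-0.11, 0, 0]
  twist:
    - [0, 0, 0]
    - [0, 0, 0]
    - [0, 0, 0]
    - [0, 0, 0]
    - [0, 0, 0]
    - [0, 0, 0]
    - [0, 0, 0]
  jaw: [1, 1, 1, 1, 1, 1, 1]

```text
time: 9.08
eef_pos: [0.5911, -0.0902, 0.2002]
orientation: [-0.016, 0.706, 0.014, 0.708]
force: [-0.8, 0.0, -0.6]
opening: 0.085
```

Run:
```python
from h import *
from cell import vision,status
goal([.519,.068,.2],112.3); print(status.state()["qpos"])
c=vision.capture("wrist"); np.savez('w3.npz',**c);cv2.imwrite('pics/w3.png',c["pixels"][:,:,::-1])
m=hsv(c,0,4,170,60)|hsv(c,174,180,170,60); p=pts(c,m>0)
for n in (p[(p[:,2]>.077)&(p[:,2]<.087)],p[(p[:,2]>.11)&(p[:,2]<.122)]):print(len(n),len(n) and cv2.minAreaRect(n[:,:2].astype(np.float32)*1000))
```

```text
lin [-0.0005, 0.161, -0.0654] twist [-1.9182, -0.0013, 0.0052]
[-0.25826127  0.24400182 -0.13524047  1.1877024  -0.0023868   1.27068417]
1678 ((587.408447265625, -65.89480590820312), (30.610305786132812, 103.27134704589844), 3.085231304168701)
1385 ((588.9058227539062, -89.74165344238281), (13.997507095336914, 55.041778564453125), 3.831652879714966)
```

View pics/w3.png

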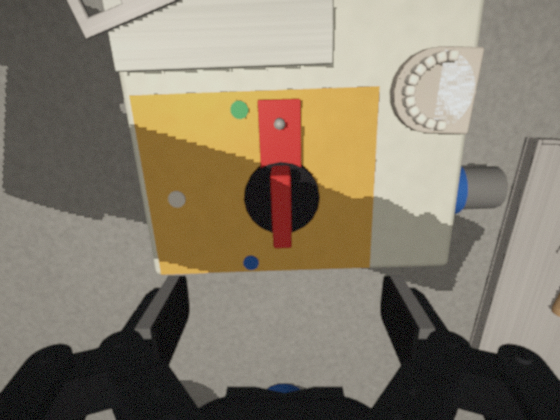

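>>> step_arm:
  linear:
    - [0, 0.161, -0.065]
    - [0, 0.161, -0.065]
    - [0, 0.161, -0.065]
    - [0, 0.161, -0.065]
    - [0, 0.161, -0.065]
    - [0, 0.161, -0.065]
    - [0, 0.161, -0.065]
    - [0, 0.161, -0.065]
  twist:
    - [-1.92, 0, 0]
    - [-1.92, 0, 0]
    - [-1.92, 0, 0]
    - [-1.92, 0, 0]
    - [-1.92, 0, 0]
    - [-1.92, 0, 0]
    - [-1.92, 0, 0]
    - [-1.92, 0, 0]
  jaw: [1, 1, 1, 1, 1, 1, 1, 1]

```text
time: 9.8
eef_pos: [0.5158, 0.069, 0.1954]
orientation: [-0.354, 0.614, 0.355, 0.61]
force: [-0.7, -0.3, 0.2]
opening: 0.0855
```

Run:
```python
from h import *
goal([.519,.068,.2],112.3)
c=dict(np.load('w3.npz')); print("pin",ray(c,279.,124.,.095))
```

```text
lin [-0.0046, -0.0032, 0.0007] twist [-0.9108, -0.0031, -0.0064]
pin [ 0.58511484 -0.03039506  0.095     ]
```

>>> step_arm:
  linear:
    - [-0.005, -0.003, 0]
    - [-0.005, -0.003, 0]
    - [-0.005, -0.003, 0]
    - [-0.005, -0.003, 0]
    - [-0.005, -0.003, 0]
    - [-0.005, -0.003, 0]
    - [-0.005, -0.003, 0]
    - [-0.005, -0.003, 0]
  twist:
    - [-0.91, 0, 0]
    - [-0.91, 0, 0]
    - [-0.91, 0, 0]
    - [-0.91, 0, 0]
    - [-0.91, 0, 0]
    - [-0.91, 0, 0]
    - [-0.91, 0, 0]
    - [-0.91, 0, 0]
  jaw: [1, 1, 1, 1, 1, 1, 1, 1]

```text
time: 10.47
eef_pos: [0.5168, 0.0675, 0.198]
orientation: [-0.585, 0.396, 0.591, 0.39]
force: [0.1, -0.2, 0.2]
opening: 0.0853
```

Run:
```python
from h import *
from cell import vision,status
s=status.state();print(s["eef_pos"],s["qpos"])
c=vision.capture("wrist"); np.savez('w4.npz',**c);cv2.imwrite('pics/w4.png',c["pixels"][:,:,::-1])
p=pts(c,hsv(c,5,16,170,100)>0); n=p[(p[:,2]>.117)&(p[:,2]<.13)&(np.hypot(p[:,0]-.519,p[:,1]-.068)<.05)]
print(len(n),cv2.minAreaRect(n[:,:2].astype(np.float32)*1000),np.median(n[:,2]))
```

```text
[0.51676839 0.06745519 0.19802676] [ 0.00713051  0.12151159 -0.28920649  1.17098535 -0.00251138 -0.38611383]
160 ((518.9183959960938, 65.8823471069336), (43.202877044677734, 7.11672830581665), 22.1728458404541) 0.12307732290149023
```

View pics/w4.png

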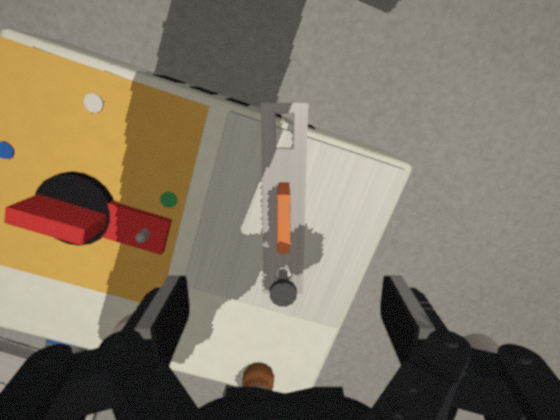

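Run:
```python
from h import *
c=dict(np.load('w4.npz')); print("bolt",ray(c,283.,291.,.117),"pin",ray(c,141.,235.,.095),"slot",ray(c,284.5,130.,.087))
goal([.519,.0663,.091],112.2)
```

```text
bolt [0.57216328 0.08771472 0.117     ] pin [ 0.58075794 -0.02994756  0.095     ] slot [0.46327766 0.04403395 0.087     ]
lin [0.107, -0.0028, -0.0021] twist [0.0047, 0.0018, -0.011]
```

>>> step_arm:
  linear:
    - [0.036, -0.003, -0.002]
    - [0.072, -0.003, -0.002]
    - [0.096, -0.003, -0.002]
    - [0.107, -0.003, -0.002]
    - [0.107, -0.003, -0.002]
    - [0.107, -0.003, -0.002]
  twist:
    - [0.005, 0, -0.01]
    - [0.005, 0, -0.01]
    - [0.005, 0, -0.01]
    - [0.005, 0, -0.01]
    - [0.005, 0, -0.01]
    - [0.005, 0, -0.01]
  jaw: [1, 1, 1, 1, 1, 1]

```text
time: 11.02
eef_pos: [0.5185, 0.0665, 0.0904]
orientation: [-0.585, 0.395, 0.588, 0.394]
force: [-0.4, -0.1, 0.1]
opening: 0.0854
```

>>> step_arm:
  linear:
    - [0, 0, 0]
    - [0, 0, 0]
    - [0, 0, 0]
    - [0, 0, 0]
    - [0, 0, 0]
    - [0, 0, 0]
    - [0, 0, 0]
    - [0, 0, 0]
  twist:
    - [0, 0, 0]
    - [0, 0, 0]
    - [0, 0, 0]
    - [0, 0, 0]
    - [0, 0, 0]
    - [0, 0, 0]
    - [0, 0, 0]
    - [0, 0, 0]
  jaw: [-1, -1, -1, -1, -1, -1, -1, -1]

```text
time: 11.68
eef_pos: [0.519, 0.0665, 0.091]
orientation: [-0.586, 0.395, 0.588, 0.394]
force: [-0.1, -0.2, 3.2]
opening: 0.0083
```

Run:
```python
from h import *
from cell import status
s=status.state(); r=R.from_quat(s["orientation"]); m=r.as_matrix(); print(s["eef_pos"],m.round(4),np.degrees(np.arctan2(m[1,2],m[0,2])),s["force"],s["ft_torque"])
```

```text
[0.51898078 0.06648745 0.09098644] [[-0.0025 -0.9261 -0.3772]
 [ 0.0012 -0.3772  0.9261]
 [-1.      0.0019  0.002 ]] 112.16010175537458 [-0.12698617 -0.23847751  3.24385743] [-0.12042856  0.03068386 -0.04212922]
```

>>> step_arm:
  linear:
    - [-0.006, 0, 0]
    - [-0.012, 0, 0]
    - [-0.018, 0, 0]
    - [-0.018, 0, 0]
    - [-0.018, 0, 0]
  twist:
    - [0, 0, 0]
    - [0, 0, 0]
    - [0, 0, 0]
    - [0, 0, 0]
    - [0, 0, 0]
  jaw: [-1, -1, -1, -1, -1]

```text
time: 12.1
eef_pos: [0.5195, 0.0665, 0.1096]
orientation: [-0.586, 0.395, 0.587, 0.395]
force: [0.2, 1.1, -1.7]
opening: 0.0081
```

Run:
```python
from h import *
from cell import vision,status
s=status.state();print(s["eef_pos"],s["force"],s["opening"])
for t in np.arange(.08,.65,.08): print(t.round(2),(.06*(np.cos(t)-1)).round(4),(-.06*np.sin(t)).round(4))
c=vision.capture("wrist"); p=pts(c); n=p[(np.hypot(p[:,0]-.46,p[:,1]-.043)<.03)&(p[:,2]>.09)];print(len(n),np.median(n,0) if len(n) else '')
```

```text
[0.51950554 0.06647333 0.1095596 ] [ 0.2311563   1.07127195 -1.68699538] 0.008095839664165917
0.08 -0.0002 -0.0048
0.16 -0.0008 -0.0096
0.24 -0.0017 -0.0143
0.32 -0.003 -0.0189
0.4 -0.0047 -0.0234
0.48 -0.0068 -0.0277
0.56 -0.0092 -0.0319
0.64 -0.0119 -0.0358
6194 [0.46600633 0.044554   0.10569891]
```

>>> step_arm:
  linear:
    - [0, 0, -0.0048]
    - [0, -0.0008, -0.0096]
    - [0, -0.0017, -0.0143]
    - [0, -0.003, -0.0189]
    - [0, -0.0047, -0.0234]
    - [0, -0.0068, -0.0277]
    - [0, -0.0092, -0.0319]
    - [0, -0.0119, -0.0358]
  twist:
    - [-0.08, 0, 0]
    - [-0.16, 0, 0]
    - [-0.24, 0, 0]
    - [-0.32, 0, 0]
    - [-0.4, 0, 0]
    - [-0.48, 0, 0]
    - [-0.56, 0, 0]
    - [-0.64, 0, 0]
  jaw: [-1, -1, -1, -1, -1, -1, -1, -1]

```text
time: 12.82
eef_pos: [0.5432, 0.0376, 0.1085]
orientation: [-0.68, 0.189, 0.683, 0.189]
force: [0.3, 0.4, -2.4]
opening: 0.0084
```

Run:
```python
from h import *
from cell import status
s=status.state(); m=R.from_quat(s["orientation"]).as_matrix(); print(s["eef_pos"],np.degrees(np.arctan2(m[1,2],m[0,2])),s["force"],s["ft_torque"])
print("bolt est",np.array(s["eef_pos"])-.06*m[:,1])
for t in (.1,.2,.3,.4,.5,.62):
  a=np.radians(202.16)+.64+t; goal([.5746+.06*np.cos(a),.0891+.06*np.sin(a),.1095],np.degrees(a)-90,s)
```

```text
[0.54324613 0.03760803 0.10852185] 149.0466925836608 [ 0.2907398   0.37282922 -2.38119895] [ 6.53820568e-04  3.19307497e-02 -6.96919638e-05]
bolt est [0.57410636 0.08906329 0.10848044]
lin [-0.001, -0.0006, -0.0062] twist [-0.0962, 0.0036, -0.0005]
lin [-0.001, -0.0014, -0.0121] twist [-0.1962, 0.0036, -0.0003]
lin [-0.001, -0.0029, -0.0179] twist [-0.2962, 0.0036, -0.0002]
lin [-0.0011, -0.0049, -0.0236] twist [-0.3962, 0.0037, 0.0]
lin [-0.0011, -0.0075, -0.029] twist [-0.4962, 0.0037, 0.0002]
lin [-0.0011, -0.0113, -0.0351] twist [-0.6162, 0.0037, 0.0004]
```

>>> step_arm:
  linear:
    - [-0.001, -0.0006, -0.006]
    - [-0.001, -0.0014, -0.012]
    - [-0.001, -0.003, -0.018]
    - [-0.001, -0.005, -0.0236]
    - [-0.001, -0.0075, -0.029]
    - [-0.001, -0.0113, -0.0351]
    - [-0.001, -0.0113, -0.0351]
    - [-0.001, -0.0113, -0.0351]
  twist:
    - [-0.1, 0, 0]
    - [-0.2, 0, 0]
    - [-0.3, 0, 0]
    - [-0.4, 0, 0]
    - [-0.5, 0, 0]
    - [-0.617, 0, 0]
    - [-0.617, 0, 0]
    - [-0.617, 0, 0]
  jaw: [-1, -1, -1, -1, -1, -1, -1, -1]

```text
time: 13.48
eef_pos: [0.5789, 0.0292, 0.1089]
orientation: [-0.705, -0.027, 0.708, -0.026]
force: [-0.2, -0.1, -2.7]
opening: 0.0083
```

Run:
```python
from h import *
from cell import status,vision
s=status.state(); m=R.from_quat(s["orientation"]).as_matrix(); print(s["eef_pos"],np.degrees(np.arctan2(m[1,2],m[0,2])),s["force"],s["ft_torque"])
print("bolt est",np.array(s["eef_pos"])-.06*m[:,1],"slot est",np.array(s["eef_pos"])+.06*m[:,1])
c=vision.capture("wrist"); np.savez('w5.npz',**c);im=c["pixels"][:,:,::-1].copy()
cv2.imwrite('pics/w5.png',cv2.resize(im[30:330,130:430],None,fx=2,fy=2,interpolation=cv2.INTER_CUBIC))
p=pts(c); n=p[(np.hypot(p[:,0]-.585,p[:,1]+.033)<.03)&(p[:,2]>.098)&(p[:,2]<.113)];print(len(n),np.median(n,0),cv2.minAreaRect(n[:,:2].astype(np.float32)*1000))
```

```text
[0.57892131 0.02922433 0.10891602] -175.7672230329256 [-0.16292426 -0.13230342 -2.70728026] [-0.06546233 -0.03244172 -0.01059659]
bolt est [0.57449319 0.08906063 0.10900912] slot est [ 0.58334943 -0.03061197  0.10882292]
6614 [ 0.58344795 -0.02844568  0.10494423] ((583.7080078125, -32.98979949951172), (34.21356964111328, 59.63567352294922), 3.9895195960998535)
```

View pics/w5.png

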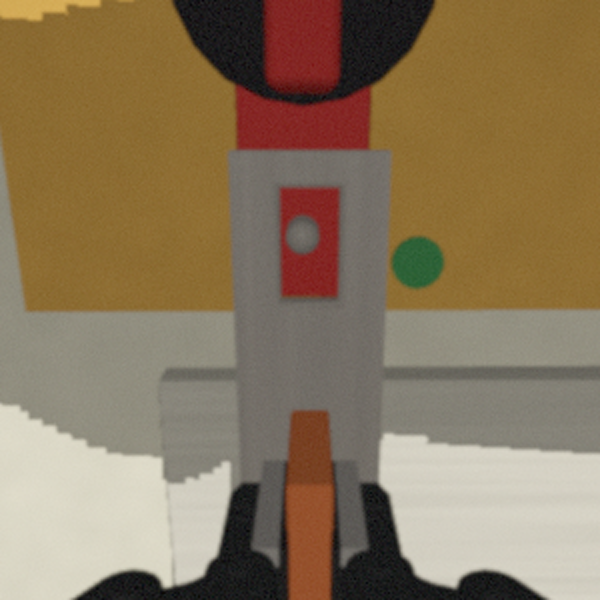

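Run:
```python
from h import *
c=dict(np.load('w5.npz')); g=lambda x,y,z:ray(c,130+x/2,30+y/2,z)
s,p=g(309.5,242.5,.105),g(302,235,.0945); nose=g(304,110,.082); print(s,p,nose,g(280,242,.105),g(339,242,.105))
```

```text
[ 0.58343378 -0.03166848  0.105     ] [ 0.58509901 -0.03146005  0.0945    ] [ 0.5865707  -0.05874514  0.082     ] [ 0.58981405 -0.03132066  0.105     ] [ 0.57706659 -0.03223281  0.105     ]
```

>>> step_arm:
  linear:
    - [0, 0, -0.001]
    - [0, 0, -0.001]
    - [0.005, 0, -0.001]
    - [0.01, 0, -0.001]
    - [0.015, 0, -0.001]
    - [0.018, 0, -0.001]
    - [0.018, 0, -0.001]
    - [0.018, 0, -0.001]
  twist:
    - [-0.012, 0, 0]
    - [-0.012, 0, 0]
    - [-0.012, 0, 0]
    - [-0.012, 0, 0]
    - [-0.012, 0, 0]
    - [-0.012, 0, 0]
    - [-0.012, 0, 0]
    - [-0.012, 0, 0]
  jaw: [-1, -1, -1, -1, -1, -1, -1, -1]

```text
time: 14.2
eef_pos: [0.579, 0.0294, 0.0911]
orientation: [-0.704, -0.031, 0.708, -0.03]
force: [-2.3, 1.5, 3.0]
opening: 0.008
```

Run:
```python
from h import *
from cell import status,vision
s=status.state(); print(s["eef_pos"],s["force"],s["ft_torque"])
c=vision.capture("wrist"); np.savez('w6.npz',**c)
p=pts(c); n=p[(np.hypot(p[:,0]-.585,p[:,1]+.033)<.03)&(abs(p[:,0]-.584)<.015)&(p[:,2]>.084)&(p[:,2]<.113)];print(len(n),np.percentile(n[:,2],[5,25,50,75,95]))
```

```text
[0.57896315 0.02942287 0.09107203] [-2.34272547  1.52544101  3.04823695] [ 0.01514425  0.45407394 -0.05536018]
6054 [0.08601944 0.08673847 0.08719547 0.08768403 0.09293581]
```

Strap top at 87 mm: it has dropped over the pin and lies flat. Release and retreat.

>>> step_arm:
  linear:
    - [0, 0, 0]
    - [0, 0, 0]
    - [0, 0, 0]
    - [0, 0, 0]
    - [0, 0, 0]
    - [0, 0, 0]
    - [0, 0, 0]
    - [0, 0, 0]
  twist:
    - [0, 0, 0]
    - [0, 0, 0]
    - [0, 0, 0]
    - [0, 0, 0]
    - [0, 0, 0]
    - [0, 0, 0]
    - [0, 0, 0]
    - [0, 0, 0]
  jaw: [0.3, 0.3, 0.3, 0.3, 0.3, 0.3, 0.3, 0.3]

```text
time: 14.92
eef_pos: [0.579, 0.0294, 0.091]
orientation: [-0.705, -0.031, 0.708, -0.03]
force: [0.4, 0.3, -0.5]
opening: 0.0551
```

>>> step_arm:
  linear:
    - [-0.03, 0, 0]
    - [-0.06, 0, 0]
    - [-0.09, 0, 0]
    - [-0.12, 0, 0]
    - [-0.12, 0, 0]
    - [-0.12, 0, 0]
  twist:
    - [0, 0, 0]
    - [0, 0, 0]
    - [0, 0, 0]
    - [0, 0, 0]
    - [0, 0, 0]
    - [0, 0, 0]
  jaw: [0.3, 0.3, 0.3, 0.3, 0.3, 0.3]

```text
time: 15.42
eef_pos: [0.5816, 0.0292, 0.2137]
orientation: [0.706, 0.031, -0.706, 0.03]
force: [-0.5, -1.1, -0.7]
opening: 0.0554
```

Run:
```python
from h import *
from cell import status,vision
s=status.state(); print(s["time"],s["eef_pos"],s["force"])
c=vision.capture("wrist"); np.savez('w7.npz',**c);cv2.imwrite('pics/w7.png',c["pixels"][:,:,::-1])
p=pts(c)
n=p[(abs(p[:,0]-.582)<.014)&(p[:,1]>-.05)&(p[:,1]<.09)&(p[:,2]>.0845)&(p[:,2]<.09)];A=np.c_[n[:,:2],np.ones(len(n))];k=np.linalg.lstsq(A,n[:,2],rcond=None)[0];print("strap plane slope",k[:2],np.median(n[:,2]))
m=hsv(c,0,4,170,60)|hsv(c,174,180,170,60); q=pts(c,m>0); q=q[(q[:,2]>.11)&(q[:,2]<.12)];print("bar",cv2.minAreaRect(q[:,:2].astype(np.float32)*1000))
q=pts(c,hsv(c,5,16,170,100)>0); q=q[(q[:,2]>.118)&(q[:,2]<.13)];print("tab",len(q),cv2.minAreaRect(q[:,:2].astype(np.float32)*1000))
```

```text
15.4167 [0.5815799  0.02915919 0.21370616] [-0.49795665 -1.0578797  -0.70605216]
strap plane slope [-0.00179114  0.00036747] 0.08724752935154928
bar ((588.728271484375, -86.18428802490234), (13.946625709533691, 46.84099578857422), 4.00277042388916)
tab 203 ((580.771484375, 14.98282527923584), (6.536442279815674, 15.765755653381348), 5.050587177276611)
```

View pics/w7.png

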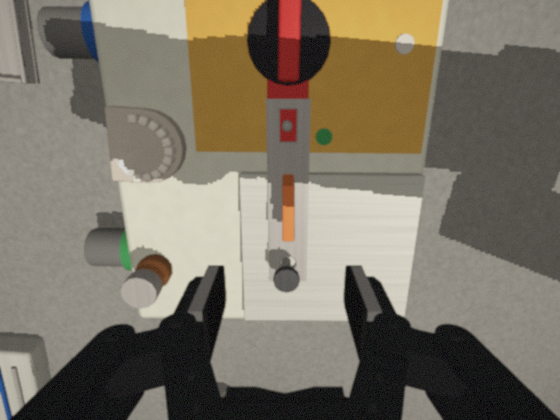

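The view shows the pin at (288,126) inside the slot, the strap flat from the bolt (287,278) to the nose, the handle at green, and the jar and cast standing. I'm handing in now.

```bash
python3 -c "
from cell import arm; print(arm.sign_off())"
```

```text
the job is handed in; nothing more can be done
None
```

The changeover is done and handed in at about 15.4 s on the robot's clock. The sign-off reports no verdict, so the points below are my own checks.

- **Handle:** I turned it from blue to white and held it there for nearly 2 s, with the nose measured within about 0.01 rad of the white position. I then turned it on to green and released it.
- **Strap:** I lifted it about 18 mm by the orange tab, swung it about 1.27 rad round the bolt and lowered it over the pin. I then let go and raised the arm clear.

The last wrist view showed:
- **Handle position:** the bar lies at 4.0°, against a panel angle of about 4.4°, so the handle is within 0.01 rad of green.
- **Slot and strap:** the pin is inside the slot. The strap's top is at 87.2 mm, so its underside is at about 82 mm, and its slope is under 0.002 rad.
- **Bystanders:** the jar and the cast on the box are standing. I did not look again at the four on the worktop, but the arm worked only over the box.
- **Gripper:** it is open and well above everything.

Position estimates from different views disagreed by up to about 4 mm (pin and slot). That was more than the slot's 2.5 mm of play at each side, so I corrected by about 1.7 mm from a close look just before lowering.

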